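Open up the counter workstation

ROBOT

A 7-joint arm with a two-finger parallel gripper is mounted at the origin on the work surface. World frame = base frame: x ahead of the robot, y to its left, z up, the work surface at z = 0. Lengths are in m, angles in rad, forces in N, time in s.
With the tool pointing down it reaches from about 0.425 to 0.95 m from the base axis. Payload 4.7 kg.
Tool frame: the origin (TCP) lies at the very end of the fingers, on their centre line; the grasp point (between the pads) lies 19 mm behind it; z points along the fingers, y is the line along which they close (so a half turn about z gives the same grasp; the last joint's range is limited). The gripper opens to 85 mm and grips with 20 to 120 N. Pads are 22 mm wide; open, the fingers measure 114 mm over their backs; the gripper's body (76 mm by 85 mm) begins 54 mm behind the grasp point. The pads swing forward as they close: fully open they stand 13 mm farther back than shut.
Start: joints at [-1.199, 0.469, -0.049, 1.532, 0.024, 1.141, -0.082], TCP at [0.263, 0.622, 0.231] pointing down, gripper open.
Joint ranges: [-2.59, 2.59], [-0.33, 1.99], [-1.39, 1.29], [0.1, 2.45], [-1.04, 4.18], [0.21, 1.99], [-2.66, 2.66]. Speed limits (rad/s): [2.57, 2.57, 3.14, 3.14, 3.14, 3.14, 3.14].

INTERFACE

Orientations are given as [roll, pitch, yaw] about the fixed x, y, z axes, in that order (R = Rz(yaw) Ry(pitch) Rx(roll)).
In Python, from rig import robot gives the robot as it stands. The module is installed in compiled form; this text tells all that it offers.
- The arm moves only by the shell command python3 -m handwheel 'ROWS' [FORCE]. ROWS is a JSON object of lists of equal length, an entry for each row: "travel": the shift along the world's x, y, z normalised to -1 to 1, where 1 is 4 cm, a list of three; "twist": the turn about the world's z normalised to -1 to 1, where 1 is 6 degrees; "fingers": the opening, from -1 (shut) to 1 (fully open). In form: {"travel": [[tx, ty, tz], ...], "twist": [twist, ...], "fingers": [fingers, ...]}. A call has 1 to 5 rows; each row shifts and turns the commanded pose from where the row before left it; what a row does not reach is not made up. A row lasts 1/10 s, in which the tool goes at most 50 mm and 8.59 degrees, less where a joint would pass 70% of its speed; a pose out of reach is approached as far as the arm can. A call with a number of a shift or a turn outside -1 to 1 is refused whole. A call with a gripper value outside its range is refused whole. The fingers move at their own pace and stop on an object; FORCE is the grip in N (left out, the last holds). Time passes only in rows, so rows that do not move let the fingers close. It gives the time, the measured TCP pose, the force, the opening and the grip force at its end, in the units of the state.
- robot.sense(): the state, without advancing time (a new reading comes with each control period).
- robot.capture(name): name is "scene" or "side" or "wrist"; returns (picture, depth): 420x560x3 uint8, red, green, blue; 420x560 float32, m along the optical axis (not along the pixel's ray), 0 where there is no reading.
- robot.calibration(name): a dict with "mtx" (3x3 intrinsics, pixels), "pose" (4x4, takes a point from camera to world coordinates). Camera axes: x right, y up, looking along -z (the intrinsics and any distortion apply to the point x, -y, -z); pixel columns grow to the right and rows downward; lengths in m; the calibration is good to about 2 mm. A picture is of the moment at which its call begins: read the wrist's pose just before it. calibration takes no time and is no camera call; for the wrist camera it gives the pose at the moment of the call.
- robot.close_job(): hands the job in; it is judged then, once.
The state is a dict: "time": time; "qpos": joint angles; "qvel": joint speeds; "joint_torque": joint torques, N m; "eef_pos": TCP position; "eef_rot": TCP orientation; "wrist_force": force on the tool from outside, world axes, zero at the start; "ft_torque": the same for the moment, N m; "gripper_width": finger opening in m; "grasp_force": force on a finger pad.
Only numpy, scipy, OpenCV 4.12 (cv2) and the standard library are available. Lean on these libraries where they do the work, as an engineer would, in place of code of your own. Each camera call takes 0.05 s, during which the arm holds its last target. There are 200 camera calls.

TASK

Get the counter corner ready for work: clear every yellow tissue box off the closed notebook onto the blue mat, then raise the notebook's screen by its orange handle to 105 degrees (within 5) and press its green power button once it is up. Drape every headset upright over the bar of the headset rail, at any time, and leave everything else on the counter where it is.

Things in the scene. Friction and masses are not known exactly. Their poses are not given: they have to be found in the camera images.
- headset_a: loose red headset, may be absent; arch in its x-z plane, 164 (x) x 52 (y) x 150 (z), origin under its centre, stands on two black cups (30 x 52 x 60 at x = +-62). Crown pad 44 x 26 x 26 at z 124 to 150: pinch from above across y. Arch open below the pad, 88 wide inside. Draped: its y along the bar, pad resting on the bar
- headset_a_crown (a point): centre of the top of the red headset's crown pad, 150 above its underside
- headset_b: loose blue headset, may be absent; arch in its x-z plane, 164 (x) x 52 (y) x 150 (z), origin under its centre, stands on two black cups (30 x 52 x 60 at x = +-62). Crown pad 44 x 26 x 26 at z 124 to 150: pinch from above across y. Arch open below the pad, 88 wide inside. Draped: its y along the bar, pad resting on the bar
- headset_b_crown (a point): centre of the top of the blue headset's crown pad, 150 above its underside
- headset_c: loose white headset, may be absent; arch in its x-z plane, 164 (x) x 52 (y) x 150 (z), origin under its centre, stands on two black cups (30 x 52 x 60 at x = +-62). Crown pad 44 x 26 x 26 at z 124 to 150: pinch from above across y. Arch open below the pad, 88 wide inside. Draped: its y along the bar, pad resting on the bar
- headset_c_crown (a point): centre of the top of the white headset's crown pad, 150 above its underside
- rail: fixed grey-footed steel headset rail; origin on the table under its middle; one horizontal bar along its own x, 16 thick, its axis 137 above the table (top of bar 145), 294 clear between two grey end posts (posts 16 x 22, centred at x = +-155, tops 147 high; feet 40 x 130 x 8)
- rail_mid (a point): middle of the bar's axis, 137 above the table; axes as the rail's (x along the bar, z up)
- tissue_a: loose yellow cardboard tissue box with a white slot on top, 100 (x) x 55 (y) x 50 (z), 0.12 kg, origin at the centre of its underside; starts lying on the closed notebook lid; may be absent
- tissue_b: loose yellow cardboard tissue box with a white slot on top, 100 (x) x 55 (y) x 50 (z), 0.12 kg, origin at the centre of its underside; starts lying on the closed notebook lid; may be absent
- mat: fixed blue desk mat, 140 (x) x 240 (y) x 3 thick, origin at the centre of its underside, on the table
- notebook: fixed black notebook computer with a silver lid; deck 180 (x) x 260 (y) x 20 high, origin at the centre of its underside, user's side towards its own -x, lid hinge along y at its +x edge. Closed lid: underside 26, top 38 above the table
- lid (a joint): lid angle about its stiff hinge: 0 closed flat, grows as it is raised (1.83 = 105 degrees from the deck); stays where it is left; hinge stop at 2.4; raising it takes about 6 N at the handle
- lid_hinge (a point): middle of the hinge axis, 23 above the table, 90 behind the notebook's centre; axes turn with the lid (closed: x, y, z as the notebook's; y along the hinge axis; lid towards own -x)
- lid_handle (a point): middle of the grip bar of the orange U handle on the lid's free edge: round bar 10 thick, 90 clear length along the hinge direction, 221 from the hinge axis along the lid's -x and 9 along its z (32 above the table when closed); 36 clear gap between bar and lid edge. Axes turn with the lid. Pinch it from above, one finger in the gap; it can turn between the pads
- power (a joint): travel of the round green power button on the deck (under the closed lid): 0 up, 0.004 m fully down, about 4 N, springs back
- power_top (a point): centre of the button's top face, 20 in diameter, 26 above the table with the button up; 55 in front of the deck's centre, 95 to its own -y side; pressed straight down
- tea_bottle: bystander, leave alone: amber tea bottle, 60 diameter, 170 high; origin at the centre of its underside
- glue_jar: bystander, leave alone: small green jar, 44 diameter, 50 high; origin at the centre of its underside
- mug: bystander, leave alone: white mug, 76 diameter, 85 high; origin at the centre of its underside
- mouse: bystander, leave alone: black computer mouse, 60 x 100 x 34; origin at the centre of its underside
- tape_roll: bystander, leave alone: clear tape roll, 70 diameter, 20 high, lying flat; origin at the centre of its underside
- staple_box: bystander, leave alone: cardboard box of staples, 50 x 35 x 18; origin at the centre of its underside

How it is judged:
By the outcome, as a careful person would: the job done as asked, in the order asked, and still so for the second after the job is handed in, with the robot touching nothing.
Of headset_a, headset_b, headset_c only 2 to 3 are there at a start; the rules pass over those that are not, and their reading is None.
Of tissue_a, tissue_b only 1 to 2 are there at a start; the rules pass over those that are not, and their reading is None.
At some moment in a run one of tissue_a, tissue_b may be knocked a few centimetres aside while the robot is not near it.
It also fails if it takes over 210 s, if anything falls off the work surface, if the arm or the gripper's body presses on something with over 40 N, if the wrist force passes 120 N, or if a joint passes its speed limit or range.

## Working session

There is one attempt and no reset: what is moved stays moved. The work goes in short steps, Python scripts to look and compute and a shell command to move; the robot and the scene stay as the last step left them, time stands still between calls to the robot, and variables do not carry over. Pictures are saved under pics/ and viewed, at most 14 in all, crops included, and the job is handed in when it is done.

```bash
mkdir -p pics; cat > h.py <<'E'
import numpy as np, cv2
from rig import robot
def cap(n):
    c=robot.calibration(n); p,d=robot.capture(n); return p,d,c
def cloud(d,c):
    K=np.array(c['mtx']);T=np.array(c['pose']);v,u=np.indices(d.shape)
    P=np.stack([(u-K[0,2])/K[0,0]*d,-(v-K[1,2])/K[1,1]*d,-d],-1)
    W=P@T[:3,:3].T+T[:3,3]; W[d==0]=np.nan; return W
def save(p,n,s=1): cv2.imwrite('pics/'+n,cv2.resize(p[:,:,::-1],None,fx=s,fy=s))
E
python3 - <<'E'
from h import *
s=robot.sense(); print(s['eef_pos'],s['eef_rot'],s['gripper_width'],s['time'])
for n in ['scene','side']:
    p,d,c=cap(n); save(p,n+'0.png',1.4); np.savez(n+'0.npz',p=p,d=d,W=cloud(d,c)); print(n,c)
E
```

```text
[0.26310762 0.62096244 0.23025864] [-3.13962118e+00  8.63495116e-05  2.74083160e+00] 0.08531625864072767 0.0
scene {'mtx': array([[535.84746168,   0.        , 277.21148468],
       [  0.        , 535.84746168, 206.67996663],
       [  0.        ,   0.        ,   1.        ]]), 'pose': array([[-0.15737909, -0.78964141,  0.59304153,  1.268052  ],
       [ 0.98753512, -0.12735708,  0.09249091,  0.1207771 ],
       [ 0.00249338,  0.60020547,  0.79984197,  1.02416723],
       [ 0.        ,  0.        ,  0.        ,  1.        ]])}
side {'mtx': array([[447.09904007,   0.        , 270.7484937 ],
       [  0.        , 447.09904007, 217.86652469],
       [  0.        ,   0.        ,   1.        ]]), 'pose': array([[ 0.70186758,  0.45404141, -0.54884269,  0.05671288],
       [-0.71214894,  0.43103298, -0.55412495, -0.52127487],
       [-0.01502638,  0.77978007,  0.62587318,  0.73788037],
       [ 0.        ,  0.        ,  0.        ,  1.        ]])}
```

View pics/scene0.png

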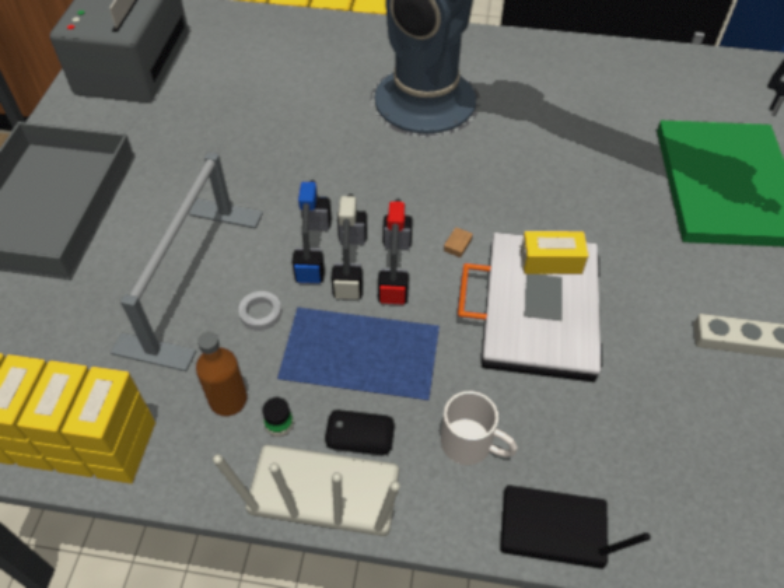

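View pics/side0.png

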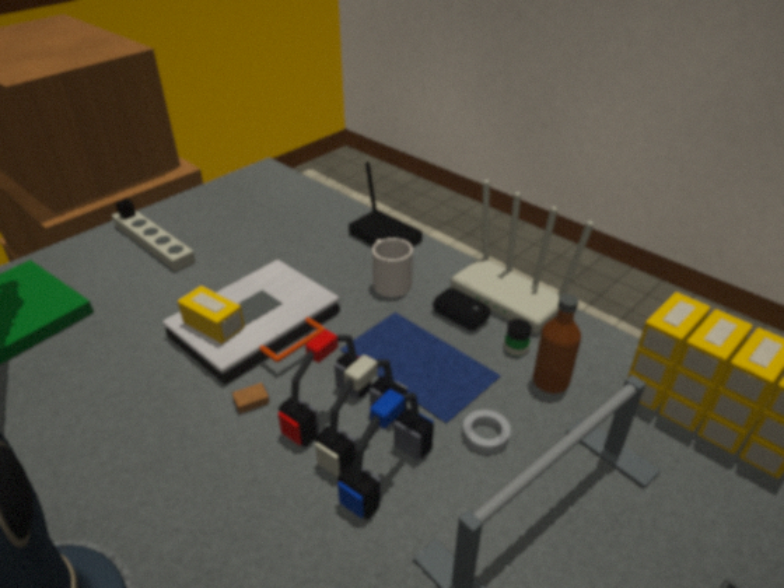

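Scene picture: the notebook is at (545,305) with its handle at (470,290) and one tissue box at (555,252). There are three headsets in a row with pads at (308,193), (347,207) and (397,212). The mat is at (360,352) and the rail runs from (213,165) to (140,310). Side view agrees. The yellow stack at the left edge is scenery.

```bash
cat > m.py <<'E'
from h import *
def rect(P,m,name):
    Q=P[m][:,:2]
    if len(Q)<8: print(name,'few',len(Q)); return
    r=cv2.minAreaRect((Q*1000).astype(np.float32)); z=P[m][:,2]
    print(name,len(Q),'c',np.round(r[0],1),'size',np.round(r[1],1),'ang',round(r[2],1),'z',np.round(np.percentile(z,[5,50,95])*1000,1),'mean',np.round(Q.mean(0)*1000,1))
def hsv(p): 
    return [x.astype(int) for x in cv2.split(cv2.cvtColor(p,cv2.COLOR_RGB2HSV))]
E
python3 - <<'E'
from m import *
for n in ['scene','side']:
    f=np.load(n+'0.npz');p,W=f['p'],f['W'];H,S,V=hsv(p);x,y,z=W[...,0],W[...,1],W[...,2];print(n)
    box=(x>.2)&(x<.85)&(y>-.45)&(y<.55)
    E=lambda m:cv2.erode((m&box).astype(np.uint8),np.ones((3,3)))>0
    rect(W,E((z>.03)&(z<.046)&(S<60)&(V>110)&(y>.12)),'lid')
    rect(W,E((z>.08)&(z<.097)&(y>.1)),'tissue')
    rect(W,E((z<.012)&(S>90)&(H>100)&(H<130)),'mat')
    rect(W,(z>.142)&(z<.16)&(S>120)&((H<8)|(H>172))&box,'red')
    rect(W,(z>.142)&(z<.16)&(S>120)&(H>100)&(H<130)&box,'blue')
    rect(W,(z>.142)&(z<.16)&(S<60)&(V>110)&(y>-.15)&box,'white')
    rect(W,(z>.138)&(z<.155)&(y<-.15)&(S<90)&(x<.7)&box,'bar')
    rect(W,(z>.02)&(z<.045)&(S>150)&(H>3)&(H<16)&box,'handle')
    rect(W,E((z>.05)&(z<.062)&(y<.12)),'cups')
E
```

```text
scene
lid 4814 c [596.2 251.7] size [194.2 433.5] ang 85.6 z [34.5 37.7 40.9] mean [546.5 255.9]
tissue 715 c [603.6 227.2] size [103.4 424.2] ang 75.8 z [84.3 87.6 90.8] mean [444.4 267.7]
mat 4905 c [640.4 -23. ] size [135.4 232.4] ang 0.7 z [-0.2  3.1  6.4] mean [642.8 -22.2]
red 180 c [465.2   6.9] size [44.3 24.4] ang 8.4 z [144.4 149.1 151.8] mean [466.8   7.8]
blue 171 c [ 445.4 -141.4] size [45.7 26. ] ang 6.2 z [144.6 149.2 152.2] mean [ 446.4 -140.7]
white 185 c [464.4 -71.5] size [48.7 26. ] ang 5.7 z [144.5 149.4 152.2] mean [466.8 -70.7]
bar 880 c [ 538.3 -333.7] size [ 24.3 326.1] ang 84.9 z [139.3 144.  148. ] mean [ 550.6 -332.8]
handle 394 c [650.   -1.7] size [105.8 503.9] ang 42.7 z [23.2 34.9 41.6] mean [618.9   8.3]
cups 339 c [ 609.2 -151.4] size [364.9 477.3] ang 86.4 z [53.  57.7 61. ] mean [493.4 -74.4]
side
lid 2618 c [506.5 256.6] size [252.8 174.6] ang 0.8 z [36.1 38.3 40.3] mean [519.9 239.1]
tissue 545 c [432.1 265.9] size [50.5 97.9] ang 9.4 z [85.7 88.4 90.5] mean [431.  262.2]
mat 3239 c [637. -26.] size [134.7 230.2] ang 0.1 z [0.9 3.1 5.3] mean [640.8 -39.2]
red 234 c [460.7   5.7] size [43.4 27. ] ang 3.6 z [143.5 149.3 151.4] mean [459.1   3.6]
blue 312 c [ 440.4 -144. ] size [44.5 25.6] ang 5.6 z [143.2 149.2 151.3] mean [ 438.6 -145.5]
white 219 c [463.  -73.1] size [43.6 24.3] ang 7.4 z [147.  149.5 151.6] mean [461.9 -74.4]
bar 1670 c [ 544.9 -254.7] size [184.5 325.7] ang 84.6 z [139.2 143.8 146.9] mean [ 518.6 -334.5]
handle 442 c [543.4 -65.9] size [238.9 490.8] ang 25.7 z [21.9 35.2 42.3] mean [602.2 -19.5]
cups 1161 c [ 602.5 -190.1] size [385.1 534.4] ang 74.6 z [53.1 58.3 61.2] mean [ 451.6 -110.4]
```

```bash
R='' ; python3 -m handwheel '{"travel":[[0.42,-0.88,0],[0.42,-0.88,0],[0.42,-0.88,0],[0.42,-0.88,0],[0.42,-0.88,0]],"twist":[-0.97,-0.97,-0.97,-0.97,-0.97],"fingers":[1,1,1,1,1]}' 25
python3 -m handwheel '{"travel":[[0.42,-0.88,0],[0.42,-0.88,0],[0.42,-0.88,0],[0.42,-0.88,0],[0.42,-0.88,0]],"twist":[-0.97,-0.97,-0.97,-0.97,-0.97],"fingers":[1,1,1,1,1]}'
python3 - <<'E'
from m import *
p,d,c=cap('wrist'); save(p,'w1.png'); W=cloud(d,c); np.savez('w1.npz',p=p,d=d,W=W)
s=robot.sense(); print(s['eef_pos'],np.degrees(s['eef_rot']),s['qpos'])
H,S,V=hsv(p);z=W[...,2]
rect(W,(z>.08)&(z<.097)&(V>60),'tissue'); rect(W,(z>.03)&(z<.046)&(S<70),'lid'); rect(W,(z>.02)&(z<.045)&(S>150)&(H>3)&(H<16),'handle')
# scene refined
for n in ['scene','side']:
    f=np.load(n+'0.npz');p,W=f['p'],f['W'];H,S,V=hsv(p);x,y,z=W[...,0],W[...,1],W[...,2]
    b=(x>.35)&(x<.66)&(y>.02)&(y<.4)
    rect(W,b&(z>.08)&(z<.097),n+' tissue');rect(W,b&(z>.032)&(z<.044)&(S<70)&(V>100),n+' lid')
    rect(W,b&(z>.02)&(z<.045)&(S>130)&(H>3)&(H<16)&(y<.13),n+' handle')
E
```

```text
time: 0.6
eef_pos: [0.3477, 0.4438, 0.2309]
eef_rot: [-3.141, 0.0, 2.229]
wrist_force: [0.7, -0.0, 0.3]
gripper_width: 0.0857
grasp_force: 0.0
time: 1.1
eef_pos: [0.4315, 0.2679, 0.2311]
eef_rot: [-3.141, 0.0, 1.721]
wrist_force: [0.2, 0.2, -0.6]
gripper_width: 0.0857
grasp_force: 0.0
[0.4349102  0.26045527 0.23128984] [179.9539503    0.25177549  97.86320601] [-0.86704083  0.1932031   0.27994115  1.93862366 -0.05728178  1.01905442
 -0.4246958 ]
tissue 6981 c [570.5 241.4] size [110. 360.] ang 78.1 z [85.3 87.2 88.5] mean [442.2 269.7]
lid 34598 c [588.1 166. ] size [413.8 369. ] ang 0.7 z [35.7 37.2 38.6] mean [525.9 266. ]
handle 1177 c [511.2 147.3] size [108.9  46.1] ang 1.1 z [31.8 35.5 37. ] mean [508.4 137.9]
scene tissue 871 c [435.7 268.7] size [ 60.2 100.3] ang 8.9 z [82.9 87.4 90.7] mean [438.6 268.6]
scene lid 6079 c [510.1 259.5] size [263.2 180.3] ang 0.7 z [34.3 37.7 41. ] mean [539.3 257.1]
scene handle 133 c [470.3 116.1] size [193.7  26.7] ang 4.6 z [20.1 35.  39.6] mean [490.  123.6]
side tissue 703 c [433.1 268. ] size [ 55.1 102.3] ang 9.4 z [81.9 88.2 90.5] mean [431.6 262.6]
side lid 3348 c [509.4 257.8] size [261.7 182.9] ang 1.2 z [35.5 38.2 40.3] mean [514.8 240.6]
side handle 151 c [462.9 119.1] size [198.7  21.9] ang 9.2 z [25.  35.4 38.2] mean [496.  124.6]
```

View pics/w1.png

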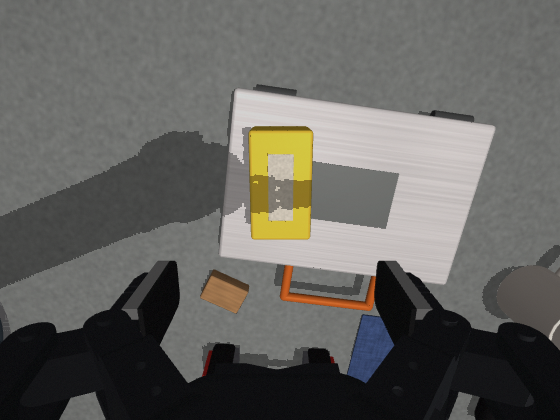

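Wrist picture: the tissue is at (281,183), aligned with the tool. The lid spans (220-495, 90-285), the handle bar is at (325,300), and there is no second box.

```bash
python3 -m handwheel '{"travel":[[0,0,0],[0,0,0]],"twist":[0,0],"fingers":[1,1]}'
python3 - <<'E'
from m import *
p,d,c=cap('wrist'); W=cloud(d,c)
s=robot.sense(); print(s['eef_pos'],np.degrees(s['eef_rot']))
H,S,V=hsv(p);x,y,z=[W[...,i] for i in range(3)]
b=(x>.37)&(x<.65)&(y>.02)&(y<.42)
rect(W,b&(z>.082)&(z<.095)&(V>60),'tissue'); rect(W,b&(z>.032)&(z<.042)&(S<70)&(V>50),'lid')
h=b&(z>.015)&(z<.045)&(S>150)&(H>3)&(H<16)&(y<.14);rect(W,h,'handle'); Q=W[h]; print(np.percentile(Q[:,1],[0,1,5,20,50,80,95]))
yb=Q[:,1].min();rect(W,h&(y<yb+.011),'handlebar')
E
```

```text
time: 1.35
eef_pos: [0.4309, 0.27, 0.2312]
eef_rot: [-3.141, -0.0, 1.726]
wrist_force: [-0.2, 0.0, -0.1]
gripper_width: 0.0856
grasp_force: 0.0
[0.4306156  0.27065395 0.23114512] [-1.79973626e+02 -2.32576280e-02  9.89671121e+01]
tissue 6748 c [435.5 269.7] size [55.1 99.4] ang 8.7 z [85.7 87.2 88.5] mean [435.  272.5]
lid 33356 c [510.2 259.7] size [260.  179.5] ang 0.8 z [35.8 37.2 38.5] mean [520.7 269.6]
handle 829 c [461.6 104.3] size [214.4  65.1] ang 30.4 z [31.8 35.5 37. ] mean [510.3 130.9]
[0.0219094  0.12498138 0.12599478 0.12823319 0.1311578  0.13329232
 0.13674566]
handlebar few 1
```

```bash
python3 -m handwheel '{"travel":[[0.06,0,-0.9],[0.03,0,-0.9],[0.03,0,-0.9],[0,0,-0.9],[0,0,-0.65]],"twist":[0,0,0,0,0],"fingers":[1,1,1,1,1]}' 25
python3 -m handwheel '{"travel":[[0,0,0],[0,0,0],[0,0,0],[0,0,0],[0,0,0]],"twist":[0,0,0,0,0],"fingers":[1,-0.2,-0.2,-1,-1]}'
python3 -m handwheel '{"travel":[[0,0,0],[0,0,0.5],[0,0,0.8],[0,0,0.8],[0,0,0.8]],"twist":[0,0,0,0,0],"fingers":[-1,-1,-1,-1,-1]}'
python3 -c "
from h import *
p,d,c=cap('wrist');save(p,'w2.png')"
```

```text
time: 1.9
eef_pos: [0.4344, 0.2707, 0.0589]
eef_rot: [-3.139, 0.001, 1.729]
wrist_force: [-0.8, 0.6, 0.0]
gripper_width: 0.0852
grasp_force: 0.0
time: 2.4
eef_pos: [0.4369, 0.2706, 0.063]
eef_rot: [3.139, -0.002, 1.725]
wrist_force: [0.1, 1.0, 6.2]
gripper_width: 0.0547
grasp_force: 27.6
time: 2.9
eef_pos: [0.4359, 0.2692, 0.1788]
eef_rot: [3.141, -0.0, 1.725]
wrist_force: [0.5, -0.0, -2.2]
gripper_width: 0.0544
grasp_force: 27.5
```

View pics/w2.png

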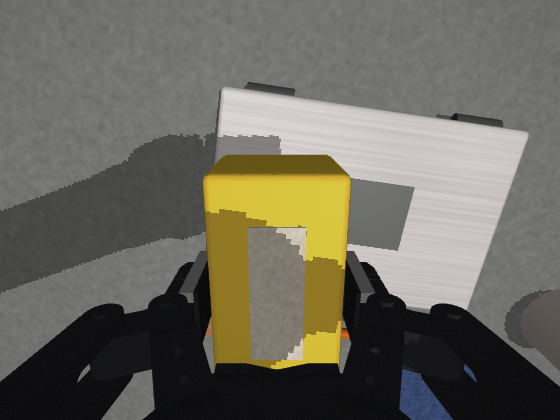

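The box is held firmly; the picture shows it upright between the pads. I'm carrying it to the mat.

```bash
python3 -m handwheel '{"travel":[[0.5,-0.74,0.4],[0.51,-0.74,0.1],[0.51,-0.74,0],[0.51,-0.74,0],[0.51,-0.74,0]],"twist":[-0.3,-0.3,-0.3,-0.3,-0.2],"fingers":[-1,-1,-1,-1,-1]}'
python3 -m handwheel '{"travel":[[0.51,-0.74,0],[0.51,-0.74,0],[0.51,-0.74,0],[0.51,-0.74,0],[0.51,-0.74,0]],"twist":[0,0,0,0,0],"fingers":[-1,-1,-1,-1,-1]}'
python3 -m handwheel '{"travel":[[0,0,0],[0,0,-0.7],[0,0,-0.8],[0,0,-0.8],[0,0,-0.8]],"twist":[0,0,0,0,0],"fingers":[-1,-1,-1,-1,-1]}'
python3 -m handwheel '{"travel":[[0,0,0],[0,0,0]],"twist":[0,0],"fingers":[-1,-1]}'
python3 - <<'E'
from m import *
for n in ['side','wrist']:
    p,d,c=cap(n);W=cloud(d,c);H,S,V=hsv(p);x,y,z=[W[...,i] for i in range(3)]
    rect(W,(S<255)&(S>90)&(H>100)&(H<130)&(z<.01)&(x>.5)&(x<.8)&(y>-.2)&(y<.15),n+' mat')
    m=(S>130)&(H>18)&(H<35)&(x>.5)&(x<.8)&(y>-.2)&(y<.15); rect(W,m,n+' box'); print(W[m][:,2].min())
    
E
```

```text
time: 3.45
eef_pos: [0.5382, 0.1202, 0.1976]
eef_rot: [3.141, -0.0, 1.577]
wrist_force: [0.0, 0.4, -2.0]
gripper_width: 0.0544
grasp_force: 27.6
time: 3.95
eef_pos: [0.6402, -0.0277, 0.1973]
eef_rot: [3.141, -0.0, 1.578]
wrist_force: [-0.3, 0.1, -1.2]
gripper_width: 0.0548
grasp_force: 27.5
time: 4.45
eef_pos: [0.6393, -0.0257, 0.0723]
eef_rot: [3.141, -0.001, 1.579]
wrist_force: [0.8, 0.8, -1.8]
gripper_width: 0.0546
grasp_force: 27.6
time: 4.65
eef_pos: [0.6396, -0.0262, 0.0736]
eef_rot: [-3.141, -0.0, 1.579]
wrist_force: [1.2, -0.3, -0.3]
gripper_width: 0.0547
grasp_force: 27.5
side mat 2827 c [605.3 -24.5] size [200.9 238.9] ang 0.3 z [0.9 3.1 5.2] mean [629.2 -53.2]
side box 888 c [652.4 -12.5] size [275.4 130.2] ang 20.1 z [ 53.1  91.7 126.7] mean [626.7 -42.3]
-0.002079568445941482
wrist mat 40376 c [640.  -21.9] size [139.9 238.9] ang 0.3 z [0.9 2.  3.1] mean [638.9  43.3]
wrist box 21097 c [640.8 -19.9] size [56.3 86.2] ang 0.4 z [78.3 98.7 99.7] mean [641.2  -7.1]
0.05267474478930628
```

```bash
python3 -m handwheel '{"travel":[[0,0.05,-0.5],[0,0,-0.4],[0,0,-0.2],[0,0,0],[0,0,0]],"twist":[0,0,0,0,0],"fingers":[-1,-1,-1,-1,-1]}'
python3 -m handwheel '{"travel":[[0,0,0],[0,0,0],[0,0,0],[0,0,0.5],[0,0,0.9]],"twist":[0,0,0,0,0],"fingers":[1,1,1,1,1]}'
python3 -m handwheel '{"travel":[[0,0,0.9],[0,0,0.9],[0,0,0.9],[0,0,0],[0,0,0]],"twist":[0,0,0,0,0],"fingers":[1,1,1,1,1]}'
python3 - <<'E'
from m import *
for n in ['wrist']:
    p,d,c=cap(n);W=cloud(d,c);H,S,V=hsv(p);x,y,z=[W[...,i] for i in range(3)]
    rect(W,(z>.045)&(z<.06)&(S>130)&(x>.5)&(x<.8)&(y>-.2)&(y<.15),'box')
    b=(x>.37)&(x<.65)&(y>.02)&(y<.42)
    rect(W,b&(z>.032)&(z<.042)&(S<70)&(V>50),'lid')
E
```

```text
time: 5.25
eef_pos: [0.6401, -0.0247, 0.0298]
eef_rot: [3.141, 0.0, 1.578]
wrist_force: [-0.3, 0.1, -2.4]
gripper_width: 0.0544
grasp_force: 27.7
time: 5.75
eef_pos: [0.6376, -0.0242, 0.0836]
eef_rot: [-3.136, 0.0, 1.579]
wrist_force: [0.9, -0.0, 0.1]
gripper_width: 0.0853
grasp_force: 0.0
time: 6.25
eef_pos: [0.64, -0.0245, 0.1944]
eef_rot: [3.139, -0.0, 1.578]
wrist_force: [-0.7, 0.7, -0.1]
gripper_width: 0.0857
grasp_force: 0.0
box 5869 c [665.2 -54.5] size [110.9 304.1] ang 44.0 z [49.6 52.  53.4] mean [640.4 -28.8]
lid 50 c [474.9  32.2] size [114.7   5. ] ang 9.8 z [32.8 36.9 41.3] mean [421.8  22.9]
```

The box is flat on the mat. Next is the handle.

```bash
python3 -m handwheel '{"travel":[[-0.213,0.255,0],[-0.213,0.255,0],[-0.213,0.255,0],[-0.213,0.255,0],[-0.213,0.255,0]],"twist":[1,1,1,1,1],"fingers":[0.5,0,-0.15,-0.15,-0.15]}' 40
python3 -m handwheel '{"travel":[[-0.213,0.255,0],[-0.213,0.255,0],[-0.213,0.255,0],[-0.213,0.255,0],[-0.213,0.255,0]],"twist":[1,1,1,1,1],"fingers":[-0.15,-0.15,-0.15,-0.15,-0.15]}'
python3 -m handwheel '{"travel":[[-0.213,0.255,0],[-0.213,0.255,0],[-0.213,0.255,0],[-0.213,0.255,0],[-0.213,0.255,0]],"twist":[1,1,1,1,1],"fingers":[-0.15,-0.15,-0.15,-0.15,-0.15]}'
python3 -m handwheel '{"travel":[[0,0,0],[0,0,0]],"twist":[0,0],"fingers":[-0.15,-0.15]}'
python3 - <<'E'
from m import *
p,d,c=cap('wrist');save(p,'w3.png');W=cloud(d,c);H,S,V=hsv(p);x,y,z=[W[...,i] for i in range(3)]
b=(x>.37)&(x<.65)&(y>.1)&(y<.42)
rect(W,b&(z>.032)&(z<.042)&(S<70)&(V>50),'lid')
h=b&(z>.02)&(z<.042)&(S>150)&(H>3)&(H<16);rect(W,h,'handle')
rect(W,h&(x>.485)&(x<.54),'bar')
K=c['mtx'];T=c['pose'];q=np.linalg.inv(T)@np.array([.512,.1287,.037,1]);print('handle px',K[0,0]*q[0]/-q[2]+K[0,2],K[1,1]*-q[1]/-q[2]+K[1,2])
E
```

```text
time: 6.8
eef_pos: [0.5956, 0.027, 0.1913]
eef_rot: [-3.138, -0.002, 2.106]
wrist_force: [0.8, 0.3, 0.6]
gripper_width: 0.0366
grasp_force: 0.0
time: 7.3
eef_pos: [0.5529, 0.0778, 0.1915]
eef_rot: [-3.139, -0.003, 2.63]
wrist_force: [-1.1, -0.9, -0.6]
gripper_width: 0.0362
grasp_force: 0.0
time: 7.8
eef_pos: [0.5104, 0.1287, 0.1915]
eef_rot: [-3.141, -0.004, -3.13]
wrist_force: [0.7, 0.6, -0.1]
gripper_width: 0.0362
grasp_force: 0.0
time: 8.0
eef_pos: [0.5115, 0.1281, 0.1923]
eef_rot: [-3.141, -0.002, -3.136]
wrist_force: [0.1, -0.5, -0.4]
gripper_width: 0.0366
grasp_force: 0.0
lid 52970 c [509.7 259.2] size [259.3 180. ] ang 0.8 z [35.6 36.9 38.2] mean [488.2 260.7]
handle 2086 c [510.7 147.1] size [108.3  46.9] ang 0.7 z [32.4 35.2 36.8] mean [506.4 138.2]
bar 637 c [512.5 128.4] size [54.7  9.5] ang 0.6 z [32.3 35.2 36.8] mean [511.9 128.5]
handle px 277.23454194890434 185.52368941734997
```

View pics/w3.png

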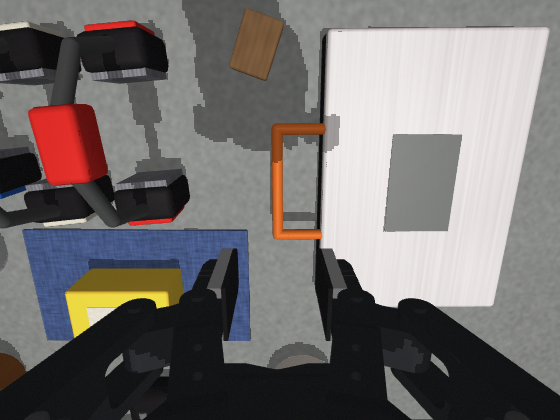

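Wrist picture: the bar at (277,183) lies centred under the fingers and the gap is clear. Descending and gripping.

```bash
python3 -m handwheel '{"travel":[[0,0,-0.88],[0,0,-0.88],[0,0,-0.88],[0,0,-0.88],[0,0,-0.8]],"twist":[0,0,0,0,0],"fingers":[-0.15,-0.15,-0.15,-0.15,-0.15]}' 40
python3 -m handwheel '{"travel":[[0,0,0],[0,0,0],[0,0,0],[0,0,0],[0,0,0]],"twist":[0,0,0,0,0],"fingers":[-0.15,-0.15,-1,-1,-1]}'
python3 - <<'E'
import numpy as np
# arc rows: hinge (y,z)=(.3492,.023), grip relative r
from h import robot
s=robot.sense();print(s['eef_pos'])
y0,z0=-.221,.009;a=np.radians(np.linspace(0,107,17));Y=y0*np.cos(a)+z0*np.sin(a);Z=-y0*np.sin(a)+z0*np.cos(a)
print(np.round(np.c_[np.diff(Y),np.diff(Z)]/.04,2).tolist())
E
```

```text
time: 8.55
eef_pos: [0.5121, 0.1274, 0.0187]
eef_rot: [-3.141, -0.0, -3.137]
wrist_force: [-0.0, 0.0, -0.0]
gripper_width: 0.0362
grasp_force: 0.0
time: 9.05
eef_pos: [0.5134, 0.1285, 0.0224]
eef_rot: [3.141, 0.003, -3.134]
wrist_force: [0.9, -2.1, 6.5]
gripper_width: 0.0082
grasp_force: 39.2
[0.51337879 0.12845287 0.02236913]
[[0.06, 0.64], [0.14, 0.63], [0.21, 0.61], [0.28, 0.58], [0.35, 0.54], [0.41, 0.5], [0.46, 0.45], [0.51, 0.39], [0.55, 0.33], [0.59, 0.26], [0.62, 0.19], [0.63, 0.12], [0.64, 0.05], [0.64, -0.03], [0.64, -0.1], [0.62, -0.18]]
```

```bash
python3 -m handwheel '{"travel":[[0,0.06,0.64],[0,0.14,0.63],[0,0.21,0.61],[0,0.28,0.58],[0,0.35,0.54]],"twist":[0,0,0,0,0],"fingers":[-1,-1,-1,-1,-1]}'
python3 -m handwheel '{"travel":[[0,0,0],[0,0,0]],"twist":[0,0],"fingers":[-1,-1]}'
python3 - <<'E'
from h import *
s=robot.sense();e=s['eef_pos'];print(e,s['wrist_force'])
print('lid angle est',np.degrees(np.arctan2(e[2]+.010-.023,.3492-e[1])), np.hypot(e[2]+.010-.023,.3492-e[1]))
E
```

```text
time: 9.55
eef_pos: [0.5128, 0.1674, 0.1417]
eef_rot: [-3.138, 0.002, -3.136]
wrist_force: [3.5, -5.2, -5.9]
gripper_width: 0.0081
grasp_force: 38.9
time: 9.75
eef_pos: [0.5129, 0.1682, 0.1427]
eef_rot: [-3.14, 0.003, -3.135]
wrist_force: [-0.0, -5.6, 6.4]
gripper_width: 0.0079
grasp_force: 40.1
[0.51285961 0.16821557 0.14270961] [-1.99070450e-03 -5.62635182e+00  6.36992453e+00]
lid angle est 35.628763745948945 0.22266555043795705
```

```bash
python3 -m handwheel '{"travel":[[0,0.41,0.5],[0,0.46,0.45],[0,0.51,0.39],[0,0.55,0.33],[0,0.59,0.26]],"twist":[0,0,0,0,0],"fingers":[-1,-1,-1,-1,-1]}'
python3 -m handwheel '{"travel":[[0,0,0],[0,0.62,0.19],[0,0.63,0.12],[0,0.64,0.05],[0,0.64,-0.03]],"twist":[0,0,0,0,0],"fingers":[-1,-1,-1,-1,-1]}'
python3 -m handwheel '{"travel":[[0,0.64,-0.1],[0,0.45,-0.13],[0,0,0],[0,0,0]],"twist":[0,0,0,0],"fingers":[-1,-1,-1,-1]}'
python3 - <<'E'
from m import *
s=robot.sense();e=s['eef_pos'];print(e,s['wrist_force'])
print('lid angle est',np.degrees(np.arctan2(e[2]+.010-.023,.3492-e[1]))-2.3, np.hypot(e[2]+.010-.023,.3492-e[1]))
for n in ['scene','side']:
    p,d,c=cap(n);save(p,n+'4.png');W=cloud(d,c);H,S,V=hsv(p);x,y,z=[W[...,i] for i in range(3)]
    m=(x>.38)&(x<.64)&(y>.3)&(y<.45)&(z>.06)&(z<.2)&(S<60)&(abs(x-.512)>.06)
    Q=W[m];print(n,len(Q))
    if len(Q)>50:
        for k in range(4):
            f=np.polyfit(Q[:,2],Q[:,1],1);r=Q[:,1]-np.polyval(f,Q[:,2]);Q=Q[abs(r)<.005+.01/(k+1)]
        print(len(Q),90+np.degrees(np.arctan(f[0])))
E
```

```text
time: 10.25
eef_pos: [0.5119, 0.2633, 0.221]
eef_rot: [-3.13, -0.002, -3.139]
wrist_force: [-7.9, -6.8, 7.3]
gripper_width: 0.008
grasp_force: 40.0
time: 10.75
eef_pos: [0.5106, 0.372, 0.2349]
eef_rot: [-3.141, -0.001, -3.134]
wrist_force: [-5.3, -4.4, 10.6]
gripper_width: 0.0078
grasp_force: 42.7
time: 11.15
eef_pos: [0.51, 0.4199, 0.2236]
eef_rot: [3.135, -0.0, -3.131]
wrist_force: [-3.9, 6.0, 4.3]
gripper_width: 0.0081
grasp_force: 43.1
[0.50995236 0.41988602 0.22355415] [-3.85837152  5.95862433  4.32843408]
lid angle est 106.2576335841525 0.22210259534666627
scene 951
890 106.5711804582809
side 1161
1153 106.58887150367177
```

View pics/side4.png

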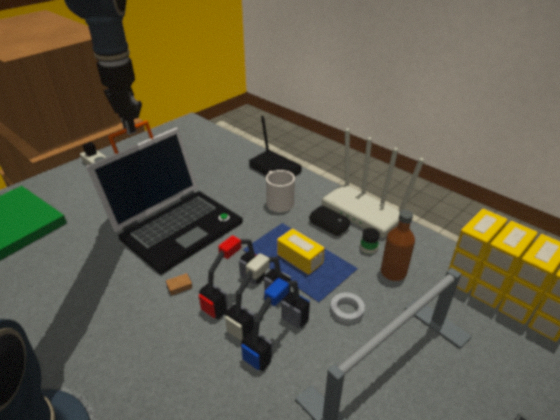

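Side picture: the lid is up at about 106.5° and held by the handle at (131,125). The green button shows at (224,217).

```bash
python3 -m handwheel '{"travel":[[0,-0.08,0],[0,0,0],[0,0,0],[0,0,0],[0,0,0]],"twist":[0,0,0,0,0],"fingers":[-1,-1,-0.3,-0.3,-0.3]}'
python3 -m handwheel '{"travel":[[0,0,0.4],[0,0,0.8],[0,0,0.8],[0,0,0],[0,0,0]],"twist":[0,0,0,0,0],"fingers":[-0.3,-0.3,-0.3,-1,-1]}'
python3 - <<'E'
from m import *
for n in ['scene','side']:
    p,d,c=cap(n);W=cloud(d,c);H,S,V=hsv(p);x,y,z=[W[...,i] for i in range(3)]
    m=(x>.38)&(x<.64)&(y>.3)&(y<.45)&(z>.06)&(z<.2)&(S<60)
    Q=W[m]
    for k in range(4):
            f=np.polyfit(Q[:,2],Q[:,1],1);r=Q[:,1]-np.polyval(f,Q[:,2]);Q=Q[abs(r)<.005+.01/(k+1)]
    print(n,len(Q),90+np.degrees(np.arctan(f[0])))
    rect(W,(H>45)&(H<90)&(S>110)&(x>.5)&(x<.68)&(y>.12)&(y<.3),n+' button')
E
```

```text
time: 11.75
eef_pos: [0.5123, 0.4114, 0.2215]
eef_rot: [-3.141, -0.0, -3.135]
wrist_force: [0.1, 0.4, -0.2]
gripper_width: 0.0298
grasp_force: 0.0
time: 12.25
eef_pos: [0.5124, 0.412, 0.3021]
eef_rot: [3.141, 0.001, -3.135]
wrist_force: [0.0, 0.0, -0.3]
gripper_width: 0.0019
grasp_force: 0.0
scene 1352 105.747688393277
scene button 40 c [605.1 205. ] size [19.3 13.5] ang 0.2 z [22.6 25.6 28.2] mean [605.9 205. ]
side 1692 105.75342896155038
side button 30 c [608.3 208.7] size [27.2 13.2] ang 51.3 z [20.6 25.6 27.6] mean [606.9 206.8]
```

```bash
python3 -m handwheel '{"travel":[[0.39,-0.86,0],[0.39,-0.86,0],[0.39,-0.86,0],[0.39,-0.86,0],[0.39,-0.86,0]],"twist":[0,0,0,0,0],"fingers":[-1,-1,-1,-1,-1]}'
python3 -m handwheel '{"travel":[[0.39,-0.86,0],[0,0,-0.9],[0,0,-0.9],[0,0,-0.9],[0,0,-0.9]],"twist":[0,0,0,0,0],"fingers":[-1,-1,-1,-1,-1]}'
python3 -m handwheel '{"travel":[[0,0,-0.9],[0,0,-0.9],[0,0,-0.9],[0,0,0],[0,0,0]],"twist":[0,0,0,0,0],"fingers":[-1,-1,-1,-1,-1]}'
```

```text
time: 12.85
eef_pos: [0.5897, 0.2386, 0.3]
eef_rot: [-3.14, -0.003, -3.134]
wrist_force: [-0.3, 0.5, -0.2]
gripper_width: -0.0003
grasp_force: 0.0
time: 13.35
eef_pos: [0.6045, 0.2054, 0.1549]
eef_rot: [-3.141, -0.003, -3.134]
wrist_force: [0.8, -0.2, 0.3]
gripper_width: 0.0001
grasp_force: 0.0
time: 13.85
eef_pos: [0.6049, 0.2057, 0.0489]
eef_rot: [-3.141, -0.002, -3.134]
wrist_force: [0.6, 0.5, 0.7]
gripper_width: -0.0002
grasp_force: 0.0
```

```bash
python3 -m handwheel '{"travel":[[0.02,0,-0.4],[0,0,-0.15],[0,0,-0.07],[0,0,-0.07],[0,0,0]],"twist":[0,0,0,0,0],"fingers":[-1,-1,-1,-1,-1]}'
python3 -m handwheel '{"travel":[[0,0,-0.05],[0,0,0]],"twist":[0,0],"fingers":[-1,-1]}'
```

```text
time: 14.35
eef_pos: [0.6063, 0.2061, 0.0226]
eef_rot: [3.141, -0.0, -3.134]
wrist_force: [-2.0, -0.8, 3.4]
gripper_width: 0.0
grasp_force: 1.9
time: 14.55
eef_pos: [0.6064, 0.2061, 0.022]
eef_rot: [3.141, -0.0, -3.134]
wrist_force: [-4.7, -1.9, 13.1]
gripper_width: -0.0002
grasp_force: 5.9
```

```bash
python3 -m handwheel '{"travel":[[0,0,0.5],[0,0,1],[0,0,1],[0,0,1],[0,0,1]],"twist":[0,0,0,0,0],"fingers":[-1,-1,-1,-1,-1]}'
python3 -m handwheel '{"travel":[[0,0,1],[0,0,1],[0,0,1],[-0.39,-0.86,0.5],[-0.39,-0.86,0]],"twist":[0,0,0,0,0],"fingers":[-1,0.4,0.4,0.4,0.4]}'
python3 -m handwheel '{"travel":[[-0.39,-0.86,0],[-0.39,-0.86,0],[-0.39,-0.86,0],[-0.39,-0.86,0],[-0.39,-0.86,0]],"twist":[0,0,0,0,1],"fingers":[0.4,0.4,0.4,0.4,0.4]}' 40
python3 -m handwheel '{"travel":[[-0.39,-0.86,0],[0,0,0],[0,0,0],[0,0,0]],"twist":[0,0,0,0],"fingers":[0.4,0.4,0.4,0.4]}' 40
cat > hs.py <<'E'
from m import *
def heads(n,img=None):
    p,d,c=cap(n);W=cloud(d,c);H,S,V=hsv(p);x,y,z=[W[...,i] for i in range(3)]
    if img: save(p,img)
    box=(x>.35)&(x<.6)&(y>-.25)&(y<.08)&(z>.143)&(z<.156)
    rect(W,box&(S>120)&((H<8)|(H>172)),n+' red');rect(W,box&(S>120)&(H>100)&(H<130),n+' blue');rect(W,box&(S<70)&(V>100),n+' white')
    return p,W
E
python3 - <<'E'
from hs import *
heads('wrist','w5.png')
s=robot.sense();print(s['eef_pos'],np.degrees(s['eef_rot']),s['qpos'])
for n in ['scene','side']:
    p,W=heads(n);x,y,z=[W[...,i] for i in range(3)];H,S,V=hsv(p)
    m=(z>.135)&(z<.15)&(y<-.2)&(y>-.45)&(x<.75)&(S<90)&(x>.3); Q=W[m][:,:2].astype(np.float32)
    for k in range(5):
        vx,vy,x0,y0=cv2.fitLine(Q,cv2.DIST_HUBER,0,.01,.01).ravel(); dd=abs((Q[:,0]-x0)*vy-(Q[:,1]-y0)*vx); Q=Q[dd<.012+.05/(k+1)**2]
    t=(Q[:,0]-x0)*vx+(Q[:,1]-y0)*vy; print(n,'bar dir',np.degrees(np.arctan(vy/vx)),'ends',x0+vx*t.min(),y0+vy*t.min(),x0+vx*t.max(),y0+vy*t.max(),'mid',x0+vx*(t.min()+t.max())/2,y0+vy*(t.min()+t.max())/2,np.ptp(t))
E
```

```text
time: 15.05
eef_pos: [0.6064, 0.2062, 0.202]
eef_rot: [3.141, 0.001, -3.134]
wrist_force: [-0.3, 0.3, -0.2]
gripper_width: -0.0001
grasp_force: 0.0
time: 15.55
eef_pos: [0.5766, 0.138, 0.3441]
eef_rot: [3.139, 0.008, -3.132]
wrist_force: [0.2, -1.2, -0.1]
gripper_width: 0.0582
grasp_force: 0.0
time: 16.05
eef_pos: [0.4964, -0.036, 0.3404]
eef_rot: [3.142, 0.001, -3.027]
wrist_force: [0.8, -0.3, -0.2]
gripper_width: 0.0596
grasp_force: 0.0
time: 16.45
eef_pos: [0.482, -0.0679, 0.3402]
eef_rot: [3.141, 0.001, -3.028]
wrist_force: [0.0, 0.1, -0.4]
gripper_width: 0.0597
grasp_force: 0.0
wrist red 1089 c [462.9   7. ] size [43.4 26.2] ang 5.3 z [145.8 148.6 149.9] mean [462.1   6.1]
wrist blue 1199 c [ 442.7 -142. ] size [43.3 25.9] ang 6.0 z [145.9 148.8 150.2] mean [ 441.8 -141.4]
wrist white 1111 c [ 461.2 -107. ] size [102.7  46. ] ang 85.1 z [146.  148.8 150.1] mean [463.5 -72.1]
[ 0.48203156 -0.06768418  0.34009964] [ 1.79980484e+02  1.91001610e-02 -1.73430378e+02] [-0.13277821  0.06698824  0.19842965  1.82042605 -0.01429657  1.25525212
  1.75510926]
scene red 179 c [463.7   6.7] size [46.4 24.4] ang 8.5 z [144.5 149.2 152.2] mean [466.9   7.7]
scene blue 161 c [ 444.8 -141.8] size [45.8 25.4] ang 8.0 z [145.  149.4 152.6] mean [ 446.9 -141.1]
scene white 189 c [446.  -87.5] size [96.8 41.3] ang 40.2 z [144.8 149.2 152. ] mean [466.6 -71.4]
scene bar dir -5.2632327 ends 0.37803793 -0.31619418 0.7045888 -0.34627604 mid 0.54131335 -0.3312351 0.3279335
side red 225 c [461.3   4.8] size [43.9 25. ] ang 4.9 z [144.2 149.4 151.3] mean [459.5   3.3]
side blue 293 c [ 440.3 -144.1] size [44.  26.2] ang 7.3 z [144.9 149.4 151.1] mean [ 438.9 -145.3]
side white 241 c [462.9 -73.5] size [42.7 25.6] ang 8.1 z [146.  149.6 151.4] mean [461.7 -75. ]
side bar dir -5.392415 ends 0.37502158 -0.32205668 0.70025074 -0.35275644 mid 0.53763616 -0.33740658 0.32667488
```

View pics/w5.png

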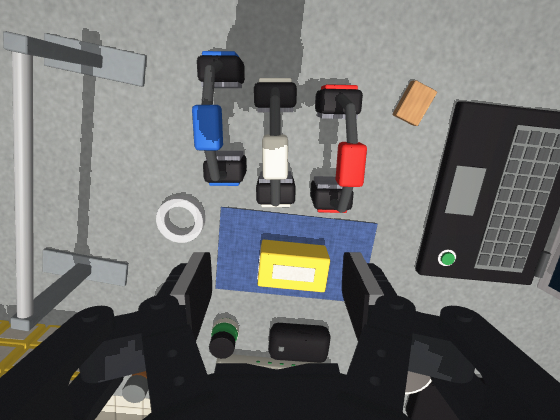

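Wrist picture: the pads are at (207,128) blue, (275,158) white and (350,164) red, nearly aligned with the tool. The box sits on the mat and the rail's bar is at the left (22,180). Picking red.

```bash
python3 -m handwheel '{"travel":[[-0.24,0.94,0],[-0.24,0.94,0],[0,0,-0.9],[0,0,-0.9],[0,0,-0.9]],"twist":[-0.1,-0.1,0,0,0],"fingers":[0.4,0.4,0.4,0.4,0.4]}' 40
python3 -m handwheel '{"travel":[[0,0,-0.9],[0,0,-0.9],[0,0,-0.72],[0,0,0],[0,0,0]],"twist":[0,0,0,0,0],"fingers":[0.4,0.4,0.4,0.4,0.4]}'
python3 -m handwheel '{"travel":[[0,0,0],[0,0,0],[0,0,0],[0,0,0],[0,0,0.1]],"twist":[0,0,0,0,0],"fingers":[-1,-1,-1,-1,-1]}'
python3 -m handwheel '{"travel":[[0,0,0.5],[0,0,0.8],[0,0,0.9],[0,0,0.9],[0,0,0.9]],"twist":[0,0,0,0,0],"fingers":[-1,-1,-1,-1,-1]}'
python3 -c "
from h import *
s=robot.sense();print(s['eef_pos'],s['wrist_force'],s['ft_torque'])
p,d,c=cap('side');save(p,'s6.png')"
```

```text
time: 17.1
eef_pos: [0.4626, 0.0074, 0.2312]
eef_rot: [3.141, 0.001, -3.048]
wrist_force: [0.3, 0.2, 0.4]
gripper_width: 0.0599
grasp_force: 0.0
time: 17.6
eef_pos: [0.4628, 0.0066, 0.1316]
eef_rot: [3.142, -0.0, -3.049]
wrist_force: [0.6, 0.8, 0.4]
gripper_width: 0.0595
grasp_force: 0.0
time: 18.1
eef_pos: [0.4623, 0.0062, 0.1358]
eef_rot: [3.141, 0.0, -3.05]
wrist_force: [0.7, -0.2, -1.7]
gripper_width: 0.0247
grasp_force: 39.5
time: 18.6
eef_pos: [0.4616, 0.0059, 0.2967]
eef_rot: [-3.142, -0.001, -3.05]
wrist_force: [0.3, -0.4, -2.6]
gripper_width: 0.025
grasp_force: 39.7
[0.46155711 0.00586139 0.29673777] [ 0.26108668 -0.42156864 -2.62362912] [-0.01387468 -0.02162918  0.02607768]
```

View pics/s6.png

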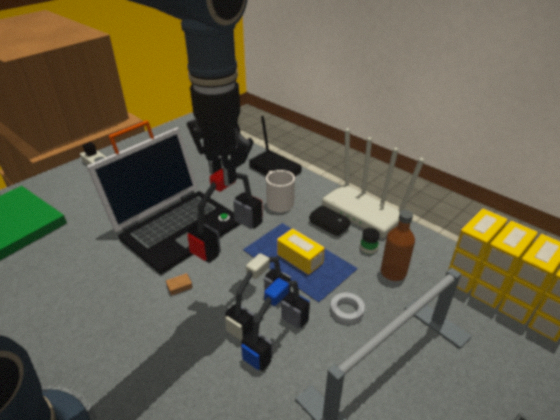

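Side picture: red hangs upright from the gripper at (218,185). I'm swinging it to the far end of the rail while turning about −100°.

```bash
python3 -m handwheel '{"travel":[[0.246,-0.512,0.6],[0.246,-0.512,0.5],[0.246,-0.512,0],[0.246,-0.512,0],[0.246,-0.512,0]],"twist":[-0.987,-0.987,-0.987,-0.987,-0.987],"fingers":[-1,-1,-1,-1,-1]}'
python3 -m handwheel '{"travel":[[0.246,-0.512,0],[0.246,-0.512,0],[0.246,-0.512,0],[0.246,-0.512,0],[0.246,-0.512,0]],"twist":[-0.987,-0.987,-0.987,-0.987,-0.987],"fingers":[-1,-1,-1,-1,-1]}'
python3 -m handwheel '{"travel":[[0.246,-0.512,0],[0.246,-0.512,0],[0.246,-0.512,0],[0.246,-0.512,0],[0.246,-0.512,0]],"twist":[-0.987,-0.987,-0.987,-0.987,-0.987],"fingers":[-1,-1,-1,-1,-1]}'
python3 -m handwheel '{"travel":[[0.246,-0.512,0],[0.246,-0.512,0],[0,0,0],[0,0,0],[0,0,0]],"twist":[-0.987,-0.987,0,0,0],"fingers":[-1,-1,-1,-1,-1]}'
cat > bar.py <<'E'
from m import *
def bar(n,W,p,lo=.135,hi=.150):
    x,y,z=[W[...,i] for i in range(3)];H,S,V=hsv(p)
    m=(z>lo)&(z<hi)&(y<-.29)&(y>-.38)&(x<.72)&(S<90)&(x>.3); Q=W[m]
    for k in range(5):
        vx,vy,x0,y0=cv2.fitLine(Q[:,:2].astype(np.float32),cv2.DIST_HUBER,0,.01,.01).ravel(); dd=abs((Q[:,0]-x0)*vy-(Q[:,1]-y0)*vx); Q=Q[dd<.011+.04/(k+1)**2]
    t=(Q[:,0]-x0)*vx+(Q[:,1]-y0)*vy;dd=(Q[:,0]-x0)*vy-(Q[:,1]-y0)*vx
    print(n,len(Q),'dir',np.degrees(np.arctan(vy/vx)),'y at .45 .54 .63',[round(float(y0+vy/vx*(a-x0)),4) for a in(.45,.54,.63)],'ends x',x0+vx*t.min(),x0+vx*t.max(),'width',np.ptp(np.percentile(dd,[1,99])),'ztop',np.percentile(Q[:,2],[50,99]))
E
python3 - <<'E'
from bar import *
s=robot.sense();print(s['eef_pos'],np.degrees(s['eef_rot']),s['qpos'])
p,d,c=cap('wrist');save(p,'w7.png');bar('wrist',cloud(d,c),p)
f=np.load('scene0.npz');W=f['W'];p=f['p'];H,S,V=hsv(p)
x,y,z=[W[...,i] for i in range(3)]
rect(W,(z>.03)&(z<.18)&(H<18)&(S>100)&(V>30)&(y<-.05)&(y>-.4)&(x>.6)&(x<.9),'bottle')
E
```

```text
time: 19.15
eef_pos: [0.5113, -0.0972, 0.3392]
eef_rot: [-3.141, -0.0, 2.712]
wrist_force: [0.1, 0.3, -2.4]
gripper_width: 0.0251
grasp_force: 39.9
time: 19.65
eef_pos: [0.5605, -0.1994, 0.3388]
eef_rot: [-3.141, -0.001, 2.195]
wrist_force: [0.0, -0.5, -2.2]
gripper_width: 0.0249
grasp_force: 39.9
time: 20.15
eef_pos: [0.6099, -0.3016, 0.3387]
eef_rot: [-3.141, -0.001, 1.678]
wrist_force: [-0.5, -0.6, -2.6]
gripper_width: 0.0247
grasp_force: 39.9
time: 20.65
eef_pos: [0.6295, -0.3409, 0.339]
eef_rot: [-3.141, -0.001, 1.478]
wrist_force: [-0.3, 0.4, -1.9]
gripper_width: 0.0249
grasp_force: 40.0
[ 0.62949928 -0.34091791  0.33902561] [-1.79971084e+02 -7.57220352e-02  8.46577018e+01] [ 0.10460898  0.51469061  0.54735111  1.29691676 -0.26384009  1.40184033
  0.54480201]
wrist 4657 dir -5.25415 y at .45 .54 .63 [-0.3252, -0.3334, -0.3417] ends x 0.3779742927494112 0.7025410204988258 width 0.019454568433297223 ztop [0.14310343 0.14694006]
bottle 1080 c [ 766.2 -202.1] size [43.6 57. ] ang 25.4 z [ 37.6 104.3 137.4] mean [ 772.9 -197.2]
```

View pics/w7.png

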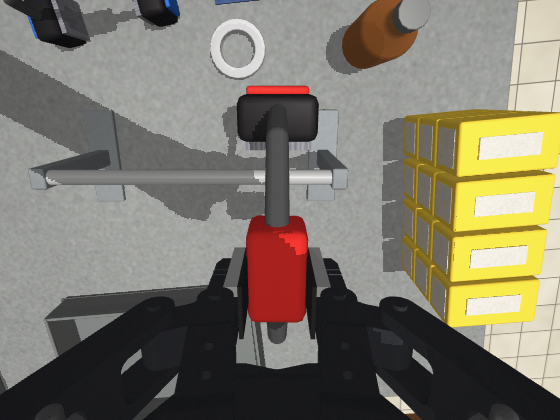

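Wrist picture: red is aligned perpendicular to the bar, which lies at row 178. The bottle and the box stack are clear of the descent. Lowering.

```bash
python3 -m handwheel '{"travel":[[0,0,-0.8],[0,0,-0.8],[0,0,-0.8],[0,0,-0.8],[0,0,-0.8]],"twist":[0,0,0,0,0],"fingers":[-1,-1,-1,-1,-1]}'
python3 -m handwheel '{"travel":[[0,0,-0.3],[0,0,-0.2],[0,0,-0.1],[0,0,0],[0,0,0]],"twist":[0,0,0,0,0],"fingers":[-1,-1,-1,-1,-1]}'
```

```text
time: 21.2
eef_pos: [0.6298, -0.3407, 0.1787]
eef_rot: [3.141, -0.001, 1.478]
wrist_force: [-0.5, 0.6, -1.4]
gripper_width: 0.025
grasp_force: 40.0
time: 21.7
eef_pos: [0.6303, -0.3425, 0.1569]
eef_rot: [3.139, 0.001, 1.476]
wrist_force: [0.2, -0.6, -1.8]
gripper_width: 0.025
grasp_force: 40.1
```

```bash
python3 -m handwheel '{"travel":[[0,0,-0.07],[0,0,-0.04],[0,0,0]],"twist":[0,0,0],"fingers":[-1,-1,-1]}'
```

```text
time: 22.0
eef_pos: [0.6304, -0.3426, 0.1538]
eef_rot: [3.138, 0.001, 1.476]
wrist_force: [-1.3, 1.9, 7.4]
gripper_width: 0.025
grasp_force: 41.2
```

```bash
python3 -m handwheel '{"travel":[[0,0,0.03],[0,0,0],[0,0,0],[0,0,0],[0,0,0.4]],"twist":[0,0,0,0,0],"fingers":[-1,0.1,0.1,0.1,0.1]}'
python3 -m handwheel '{"travel":[[0,0,0.9],[0,0,0.9],[0,0,0.9],[0,0,0.9],[0,0,0]],"twist":[0,0,0,0,0],"fingers":[0.1,0.4,0.4,0.4,0.4]}'
python3 - <<'E'
from hs import *
p,W=heads('wrist'); save(p,'w8.png')
s=robot.sense();print(s['eef_pos'],np.degrees(s['eef_rot']))
x,y,z=[W[...,i] for i in range(3)];H,S,V=hsv(p)
rect(W,(z>.16)&(z<.18)&(S>120)&((H<8)|(H>172)),'red draped')
p,W=heads('side');save(p,'s8.png',1)
E
```

```text
time: 22.5
eef_pos: [0.6283, -0.3409, 0.1659]
eef_rot: [-3.137, -0.002, 1.476]
wrist_force: [0.1, 0.6, -0.1]
gripper_width: 0.047
grasp_force: 0.0
time: 23.0
eef_pos: [0.6314, -0.3442, 0.3202]
eef_rot: [3.13, 0.005, 1.476]
wrist_force: [0.2, -0.1, 0.1]
gripper_width: 0.0596
grasp_force: 0.0
wrist red few 0
wrist blue few 0
wrist white few 0
[ 0.63048788 -0.34333396  0.31687422] [1.79600051e+02 1.65134552e-01 8.45441165e+01]
red draped 1363 c [ 631.3 -340.9] size [44.  25.3] ang 84.9 z [166.8 169.7 171. ] mean [ 631.6 -339.4]
side red few 0
side blue 300 c [ 439.9 -143.8] size [44.1 25.5] ang 3.7 z [144.6 149.2 151.2] mean [ 438.8 -145.2]
side white 253 c [462.3 -72.8] size [45.5 26.5] ang 6.2 z [144.8 149.4 151.1] mean [460.9 -74.6]
```

View pics/s8.png

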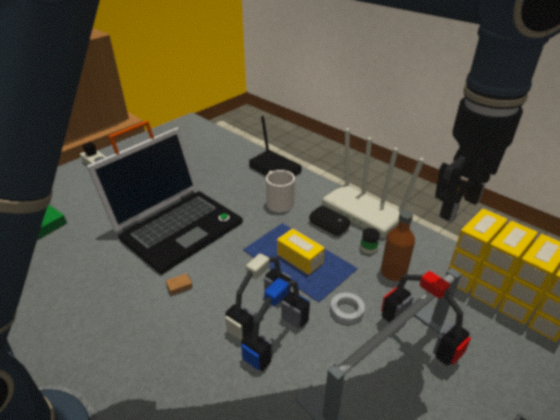

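Side picture: red sits over the bar at (433,285) with a cup on each side. Next is white.

```bash
python3 -m handwheel '{"travel":[[-0.322,0.52,0],[-0.322,0.52,0],[-0.322,0.52,0],[-0.322,0.52,0],[-0.322,0.52,0]],"twist":[-1,-1,-1,-1,-1],"fingers":[0.4,0.4,0.4,0.4,0.4]}'
python3 -m handwheel '{"travel":[[-0.322,0.52,0],[-0.322,0.52,0],[-0.322,0.52,0],[-0.322,0.52,0],[-0.322,0.52,0]],"twist":[-1,-1,-1,-1,-1],"fingers":[0.4,0.4,0.4,0.4,0.4]}'
python3 -m handwheel '{"travel":[[-0.322,0.52,0],[-0.322,0.52,0],[-0.322,0.52,0],[0,0,0],[0,0,0]],"twist":[-1,-1,-1,0,0],"fingers":[0.4,0.4,0.4,0.4,0.4]}'
python3 - <<'E'
from hs import *
s=robot.sense();print(s['eef_pos'],np.degrees(s['eef_rot']),s['qpos'])
p,d,c=cap('wrist');W=cloud(d,c);H,S,V=hsv(p);x,y,z=[W[...,i] for i in range(3)]
b=(z>.143)&(z<.156)&(x>.35)&(x<.6)
rect(W,b&(S<70)&(V>100)&(y>-.105)&(y<-.03),'white');rect(W,b&(S>120)&(H>100)&(H<130),'blue')
E
```

```text
time: 23.6
eef_pos: [0.5639, -0.2367, 0.3107]
eef_rot: [-3.139, 0.001, 0.948]
wrist_force: [0.2, 0.3, 0.6]
gripper_width: 0.0598
grasp_force: 0.0
time: 24.1
eef_pos: [0.4994, -0.1328, 0.311]
eef_rot: [-3.14, 0.002, 0.424]
wrist_force: [0.4, 0.9, 0.3]
gripper_width: 0.0601
grasp_force: 0.0
time: 24.6
eef_pos: [0.4618, -0.0714, 0.3117]
eef_rot: [3.142, 0.001, 0.117]
wrist_force: [-0.1, 0.3, -0.1]
gripper_width: 0.0599
grasp_force: 0.0
[ 0.46176477 -0.07143354  0.31168948] [1.79999264e+02 4.42527932e-02 6.70040162e+00] [-0.63617275  0.03903594  0.73556619  1.92436746 -0.0280286   1.18916306
 -1.34437709]
white 1216 c [464.6 -72. ] size [43.9 25.2] ang 6.1 z [146.4 148.7 150.1] mean [465.7 -71.6]
blue 1167 c [ 443.2 -142. ] size [43.6 26. ] ang 6.6 z [145.9 148.8 150.1] mean [ 444.1 -141.2]
```

```bash
python3 -m handwheel '{"travel":[[0.07,-0.02,-0.9],[0,0,-0.9],[0,0,-0.9],[0,0,-0.9],[0,0,-0.9]],"twist":[0,0,0,0,0],"fingers":[0.4,0.4,0.4,0.4,0.4]}' 40
python3 -m handwheel '{"travel":[[0,0,0],[0,0,0],[0,0,0],[0,0,0],[0,0,0]],"twist":[0,0,0,0,0],"fingers":[0.4,-1,-1,-1,-1]}'
python3 -m handwheel '{"travel":[[0,0,0.5],[0,0,0.9],[0,0,0.9],[0,0,0.9],[0,0,0.9]],"twist":[0,0,0,0,0],"fingers":[-1,-1,-1,-1,-1]}'
python3 -m handwheel '{"travel":[[0,0,0.8],[0,0,0],[0,0,0]],"twist":[0,0,0],"fingers":[-1,-1,-1]}'
python3 -c "
from hs import *
heads('side')
s=robot.sense();print(s['eef_pos'],np.degrees(s['eef_rot']),s['wrist_force'],s['ft_torque'])"
```

```text
time: 25.15
eef_pos: [0.4653, -0.0739, 0.1306]
eef_rot: [3.14, 0.0, 0.113]
wrist_force: [0.3, 0.3, -0.5]
gripper_width: 0.0594
grasp_force: 0.0
time: 25.65
eef_pos: [0.4666, -0.0725, 0.134]
eef_rot: [-3.141, -0.004, 0.115]
wrist_force: [-0.7, 0.1, 7.4]
gripper_width: 0.0251
grasp_force: 41.9
time: 26.15
eef_pos: [0.4642, -0.0726, 0.2978]
eef_rot: [-3.141, -0.0, 0.114]
wrist_force: [1.1, 0.7, -3.2]
gripper_width: 0.0249
grasp_force: 40.7
time: 26.45
eef_pos: [0.4644, -0.0724, 0.3281]
eef_rot: [-3.141, -0.001, 0.115]
wrist_force: [-0.1, 0.8, -3.5]
gripper_width: 0.0249
grasp_force: 40.7
side red few 0
side blue 286 c [ 440.4 -143.8] size [44.7 25.1] ang 6.5 z [144.6 149.4 151.4] mean [ 438.5 -145.9]
side white few 3
[ 0.46384469 -0.07224489  0.32706585] [-1.79957430e+02  1.05060211e-01  6.57304238e+00] [-0.00895215  0.38107859 -2.67745875] [-0.02109422  0.09799768  0.03339666]
```

```bash
python3 -m handwheel '{"travel":[[0.145,-0.502,0],[0.145,-0.502,0],[0.145,-0.502,0],[0.145,-0.502,0],[0.145,-0.502,0]],"twist":[1,1,1,1,1],"fingers":[-1,-1,-1,-1,-1]}'
python3 -m handwheel '{"travel":[[0.145,-0.502,0],[0.145,-0.502,0],[0.145,-0.502,0],[0.145,-0.502,0],[0.145,-0.502,0]],"twist":[1,1,1,1,1],"fingers":[-1,-1,-1,-1,-1]}'
python3 -m handwheel '{"travel":[[0.145,-0.502,0],[0.145,-0.502,0],[0.145,-0.502,0],[0,0,0],[0,0,0]],"twist":[1,1,1,0,0],"fingers":[-1,-1,-1,-1,-1]}'
python3 - <<'E'
from bar import *
s=robot.sense();print(s['eef_pos'],np.degrees(s['eef_rot']))
p,d,c=cap('wrist');W=cloud(d,c);bar('wrist',W,p)
H,S,V=hsv(p);z=W[...,2];rect(W,(z>.16)&(z<.18)&(S>120)&((H<8)|(H>172)),'red draped')
E
```

```text
time: 27.0
eef_pos: [0.493, -0.1731, 0.3259]
eef_rot: [-3.139, 0.003, 0.642]
wrist_force: [-0.6, 0.4, -2.8]
gripper_width: 0.025
grasp_force: 40.7
time: 27.5
eef_pos: [0.5222, -0.2734, 0.3254]
eef_rot: [-3.137, 0.0, 1.166]
wrist_force: [-0.5, -0.2, -3.3]
gripper_width: 0.0252
grasp_force: 40.7
time: 28.0
eef_pos: [0.5394, -0.3332, 0.3258]
eef_rot: [-3.137, -0.002, 1.474]
wrist_force: [0.7, -0.6, -1.9]
gripper_width: 0.0249
grasp_force: 40.7
[ 0.53940592 -0.33320934  0.32576659] [-1.79764465e+02 -9.16814882e-02  8.44310033e+01]
wrist 4594 dir -5.108532 y at .45 .54 .63 [-0.3246, -0.3326, -0.3407] ends x 0.378112208565614 0.7022364912516157 width 0.02000022258950897 ztop [0.1431815  0.14701366]
red draped 1375 c [ 631.3 -340.4] size [43.  26.5] ang 85.1 z [165.  169.7 171.1] mean [ 629.9 -339.3]
```

```bash
python3 -m handwheel '{"travel":[[0,0,-0.85],[0,0,-0.85],[0,0,-0.85],[0,0,-0.85],[0,0,-0.5]],"twist":[0,0,0,0,0],"fingers":[-1,-1,-1,-1,-1]}'
python3 -m handwheel '{"travel":[[0,0,-0.2],[0,0,-0.1],[0,0,-0.05],[0,0,0],[0,0,0]],"twist":[0,0,0,0,0],"fingers":[-1,-1,-1,-1,-1]}'
```

```text
time: 28.55
eef_pos: [0.5391, -0.3305, 0.1687]
eef_rot: [-3.137, -0.003, 1.477]
wrist_force: [0.1, 0.7, -2.9]
gripper_width: 0.0252
grasp_force: 40.7
time: 29.05
eef_pos: [0.5409, -0.3338, 0.1593]
eef_rot: [3.14, 0.001, 1.476]
wrist_force: [0.6, -0.3, -2.7]
gripper_width: 0.0251
grasp_force: 40.7
```

```bash
python3 -m handwheel '{"travel":[[0,0,-0.08],[0,0,-0.05],[0,0,0],[0,0,0]],"twist":[0,0,0,0],"fingers":[-1,-1,-1,-1]}'
```

```text
time: 29.45
eef_pos: [0.5408, -0.3339, 0.1548]
eef_rot: [3.14, -0.0, 1.476]
wrist_force: [-2.9, 2.1, 6.3]
gripper_width: 0.0252
grasp_force: 41.8
```

```bash
python3 -m handwheel '{"travel":[[0,0,0.03],[0,0,0],[0,0,0],[0,0,0],[0,0,0.4]],"twist":[0,0,0,0,0],"fingers":[-1,0.1,0.1,0.1,0.1]}'
python3 -m handwheel '{"travel":[[0,0,0.9],[0,0,0.9],[0,0,0.9],[0,0,0.9],[0,0,0]],"twist":[0,0,0,0,0],"fingers":[0.1,0.4,0.4,0.4,0.4]}'
python3 -m handwheel '{"travel":[[-0.188,0.368,0],[-0.188,0.368,0],[-0.188,0.368,0],[-0.188,0.368,0],[-0.188,0.368,0]],"twist":[-1,-1,-1,-1,-1],"fingers":[0.4,0.4,0.4,0.4,0.4]}'
python3 -m handwheel '{"travel":[[-0.188,0.368,0],[-0.188,0.368,0],[-0.188,0.368,0],[-0.188,0.368,0],[-0.188,0.368,0]],"twist":[-1,-1,-1,-1,-1],"fingers":[0.4,0.4,0.4,0.4,0.4]}'
python3 -m handwheel '{"travel":[[-0.188,0.368,0],[-0.188,0.368,0],[-0.188,0.368,0],[0,0,0],[0,0,0]],"twist":[-1,-1,-1,0,0],"fingers":[0.4,0.4,0.4,0.4,0.4]}'
python3 - <<'E'
from hs import *
s=robot.sense();print(s['eef_pos'],np.degrees(s['eef_rot']))
p,d,c=cap('wrist');W=cloud(d,c);H,S,V=hsv(p);x,y,z=[W[...,i] for i in range(3)]
rect(W,(z>.143)&(z<.156)&(x>.35)&(x<.6)&(S>120)&(H>100)&(H<130),'blue')
for n in['side','scene']:
    p,d,c=cap(n);W=cloud(d,c);H,S,V=hsv(p);x,y,z=[W[...,i] for i in range(3)]
    b=(z>.16)&(z<.18)&(y<-.25)&(y>-.42)&(x>.4)&(x<.7)
    rect(W,b&(S<60)&(V>100),n+' white');rect(W,b&(S>120)&((H<8)|(H>172)),n+' red')
E
```

```text
time: 29.95
eef_pos: [0.5392, -0.3324, 0.1686]
eef_rot: [-3.137, -0.002, 1.476]
wrist_force: [-0.0, -0.1, 0.2]
gripper_width: 0.047
grasp_force: 0.0
time: 30.45
eef_pos: [0.5421, -0.3359, 0.3213]
eef_rot: [3.131, 0.005, 1.475]
wrist_force: [0.1, -1.0, 0.0]
gripper_width: 0.0596
grasp_force: 0.0
time: 30.95
eef_pos: [0.5021, -0.2594, 0.3143]
eef_rot: [-3.141, -0.0, 0.948]
wrist_force: [-0.5, 0.1, 0.2]
gripper_width: 0.0596
grasp_force: 0.0
time: 31.45
eef_pos: [0.4645, -0.1858, 0.3143]
eef_rot: [-3.141, -0.0, 0.424]
wrist_force: [-0.1, -0.4, 0.6]
gripper_width: 0.0601
grasp_force: 0.0
time: 31.95
eef_pos: [0.4427, -0.1424, 0.3145]
eef_rot: [-3.142, -0.001, 0.117]
wrist_force: [-0.1, -0.3, 0.4]
gripper_width: 0.0596
grasp_force: 0.0
[ 0.44268948 -0.14240046  0.31446124] [-1.79996310e+02 -5.85770192e-02  6.69815532e+00]
blue 1218 c [ 442.8 -142.3] size [43.8 25.5] ang 6.1 z [146.  148.7 150. ] mean [ 443.9 -142. ]
side white 381 c [ 539.1 -335.6] size [47.6 26.9] ang 82.4 z [165.5 170.1 172. ] mean [ 537.1 -339. ]
side red 370 c [ 629.3 -342.7] size [44.5 28.1] ang 83.2 z [162.  169.8 171.8] mean [ 625.5 -343.7]
scene white 229 c [ 540.2 -334.6] size [43.6 29.4] ang 83.8 z [162.2 170.2 173.2] mean [ 544.4 -334.3]
scene red 258 c [ 631.8 -339.9] size [43.3 29.4] ang 85.8 z [161.7 170.1 173.6] mean [ 634.7 -338.7]
```

```bash
python3 -m handwheel '{"travel":[[0,0,-0.91],[0,0,-0.91],[0,0,-0.91],[0,0,-0.91],[0,0,-0.91]],"twist":[0,0,0,0,0],"fingers":[0.4,0.4,0.4,0.4,0.4]}' 40
python3 -m handwheel '{"travel":[[0,0,0],[0,0,0],[0,0,0],[0,0,0],[0,0,0]],"twist":[0,0,0,0,0],"fingers":[0.4,-1,-1,-1,-1]}'
python3 -m handwheel '{"travel":[[0,0,0.5],[0,0,0.9],[0,0,0.9],[0,0,0.9],[0,0,0.9]],"twist":[0,0,0,0,0],"fingers":[-1,-1,-1,-1,-1]}'
python3 -m handwheel '{"travel":[[0,0,0.8],[0,0,0],[0,0,0]],"twist":[0,0,0],"fingers":[-1,-1,-1]}'
```

```text
time: 32.6
eef_pos: [0.4429, -0.143, 0.1306]
eef_rot: [3.14, -0.0, 0.114]
wrist_force: [0.8, 1.6, 0.1]
gripper_width: 0.0598
grasp_force: 0.0
time: 33.1
eef_pos: [0.4441, -0.1425, 0.1341]
eef_rot: [3.141, -0.004, 0.115]
wrist_force: [-1.6, -0.8, 6.9]
gripper_width: 0.0252
grasp_force: 41.1
time: 33.6
eef_pos: [0.442, -0.1422, 0.2979]
eef_rot: [-3.141, -0.001, 0.114]
wrist_force: [0.5, 0.3, -2.2]
gripper_width: 0.0252
grasp_force: 40.1
time: 33.9
eef_pos: [0.4422, -0.1419, 0.3282]
eef_rot: [-3.14, -0.001, 0.115]
wrist_force: [0.1, 0.7, -2.5]
gripper_width: 0.0252
grasp_force: 40.1
```

```bash
python3 -m handwheel '{"travel":[[0.014,-0.353,0],[0.014,-0.353,0],[0.014,-0.353,0],[0.014,-0.353,0],[0.014,-0.353,0]],"twist":[1,1,1,1,1],"fingers":[-1,-1,-1,-1,-1]}'
python3 -m handwheel '{"travel":[[0.014,-0.353,0],[0.014,-0.353,0],[0.014,-0.353,0],[0.014,-0.353,0],[0.014,-0.353,0]],"twist":[1,1,1,1,1],"fingers":[-1,-1,-1,-1,-1]}'
python3 -m handwheel '{"travel":[[0.014,-0.353,0],[0.014,-0.353,0],[0.014,-0.353,0],[0,0,0],[0,0,0]],"twist":[1,1,1,0,0],"fingers":[-1,-1,-1,-1,-1]}'
python3 - <<'E'
from bar import *
s=robot.sense();print(s['eef_pos'],np.degrees(s['eef_rot']))
p,d,c=cap('wrist');W=cloud(d,c);bar('wrist',W,p)
H,S,V=hsv(p);x,y,z=[W[...,i] for i in range(3)];rect(W,(z>.16)&(z<.18)&(S<70)&(V>100)&(x>.5)&(x<.6)&(y<-.25)&(y>-.42),'white draped')
E
```

```text
time: 34.4
eef_pos: [0.4442, -0.2127, 0.3261]
eef_rot: [-3.139, 0.003, 0.642]
wrist_force: [-0.6, 1.0, -3.7]
gripper_width: 0.025
grasp_force: 40.2
time: 34.9
eef_pos: [0.4471, -0.2832, 0.3259]
eef_rot: [-3.137, 0.0, 1.166]
wrist_force: [0.6, 0.3, -3.0]
gripper_width: 0.025
grasp_force: 40.2
time: 35.4
eef_pos: [0.4491, -0.325, 0.3266]
eef_rot: [-3.139, -0.001, 1.473]
wrist_force: [-0.0, 0.5, -3.3]
gripper_width: 0.0252
grasp_force: 40.2
[ 0.44906094 -0.32501034  0.32656241] [-1.79831074e+02 -8.24299352e-02  8.43793689e+01]
wrist 3955 dir -5.239112 y at .45 .54 .63 [-0.3248, -0.333, -0.3413] ends x 0.3778387886892195 0.7021029277171082 width 0.020181849724381352 ztop [0.14336895 0.1473203 ]
white draped 1358 c [ 540.7 -337.5] size [46.4 26. ] ang 84.7 z [164.3 169.8 171.1] mean [ 539.6 -334.7]
```

```bash
python3 -m handwheel '{"travel":[[0,0,-0.85],[0,0,-0.85],[0,0,-0.85],[0,0,-0.85],[0,0,-0.5]],"twist":[0,0,0,0,0],"fingers":[-1,-1,-1,-1,-1]}'
python3 -m handwheel '{"travel":[[0,0,-0.2],[0,0,-0.1],[0,0,-0.1],[0,0,-0.08],[0,0,0]],"twist":[0,0,0,0,0],"fingers":[-1,-1,-1,-1,-1]}'
```

```text
time: 35.95
eef_pos: [0.449, -0.323, 0.1692]
eef_rot: [-3.138, -0.003, 1.476]
wrist_force: [-0.2, 1.0, -2.7]
gripper_width: 0.0249
grasp_force: 40.2
time: 36.45
eef_pos: [0.4507, -0.326, 0.155]
eef_rot: [3.139, -0.001, 1.476]
wrist_force: [-2.4, 2.5, 5.1]
gripper_width: 0.0251
grasp_force: 41.2
```

Blue is on the bar. I'm releasing it, retreating and checking everything.

```bash
python3 -m handwheel '{"travel":[[0,0,0.03],[0,0,0],[0,0,0],[0,0,0],[0,0,0.4]],"twist":[0,0,0,0,0],"fingers":[-1,0.1,0.1,0.1,0.1]}'
python3 -m handwheel '{"travel":[[0,0,0.9],[0,0,0.9],[0,0,0.9],[0,0,0.9],[0,0,0.9]],"twist":[0,0,0,0,0],"fingers":[0.1,0.4,0.4,0.4,0.4]}'
python3 -m handwheel '{"travel":[[0,0.9,0],[0,0.9,0],[0,0.9,0],[0,0,0],[0,0,0]],"twist":[0,0,0,0,0],"fingers":[0.4,0.4,0.4,0.4,0.4]}'
python3 - <<'E'
from m import *
for n in['side','scene']:
    p,d,c=cap(n);save(p,n+'9.png',1.3);W=cloud(d,c);H,S,V=hsv(p);x,y,z=[W[...,i] for i in range(3)]
    b=(z>.16)&(z<.18)&(y<-.25)&(y>-.42)&(x>.4)&(x<.7)
    rect(W,b&(S<60)&(V>100),n+' white');rect(W,b&(S>120)&((H<8)|(H>172)),n+' red');rect(W,b&(S>120)&(H>100)&(H<130),n+' blue')
    m=(x>.38)&(x<.64)&(y>.3)&(y<.45)&(z>.06)&(z<.2)&(S<60);Q=W[m]
    for k in range(4):
            f=np.polyfit(Q[:,2],Q[:,1],1);r=Q[:,1]-np.polyval(f,Q[:,2]);Q=Q[abs(r)<.005+.01/(k+1)]
    print(n,len(Q),90+np.degrees(np.arctan(f[0])))
    rect(W,(z>.047)&(z<.058)&(H>18)&(H<35)&(x>.5)&(x<.75)&(y>-.2)&(y<.15),n+' box')
E
```

```text
time: 36.95
eef_pos: [0.4489, -0.3247, 0.1688]
eef_rot: [-3.138, -0.001, 1.476]
wrist_force: [-0.4, 0.0, -0.2]
gripper_width: 0.0468
grasp_force: 0.0
time: 37.45
eef_pos: [0.4496, -0.3257, 0.3517]
eef_rot: [3.141, -0.0, 1.475]
wrist_force: [0.7, -0.1, -0.2]
gripper_width: 0.0602
grasp_force: 0.0
time: 37.95
eef_pos: [0.45, -0.2172, 0.3503]
eef_rot: [3.141, -0.0, 1.478]
wrist_force: [0.2, -0.3, -0.3]
gripper_width: 0.0598
grasp_force: 0.0
side white 382 c [ 539.1 -336.4] size [46.2 27.9] ang 84.3 z [165.7 170.1 172.1] mean [ 537.  -339.1]
side red 374 c [ 628.8 -342. ] size [44.7 27.1] ang 82.5 z [161.5 169.7 172. ] mean [ 625.5 -343.8]
side blue 510 c [ 448.6 -327.8] size [47.9 25.6] ang 83.3 z [161.4 169.7 171.9] mean [ 446.1 -331.1]
side 1690 105.71266438733072
side box 771 c [675.1 -16.1] size [333.9 130.2] ang 89.1 z [48.9 53.1 55.1] mean [637.2 -29. ]
scene white 235 c [ 497.7 -336.5] size [ 51.  117.4] ang 87.0 z [162.2 170.  173.4] mean [ 544.3 -334. ]
scene red 258 c [ 632.3 -342.9] size [50.8 27.5] ang 82.1 z [161.2 170.1 173.3] mean [ 634.6 -338.7]
scene blue 200 c [ 452.7 -327.7] size [43.7 28.6] ang 88.6 z [161.6 170.  173.6] mean [ 455.9 -326.5]
scene 1357 105.67539415125333
scene box 1009 c [641.2 -25.7] size [100.8  59.4] ang 90.0 z [49.4 53.1 56.2] mean [643.1 -24.6]
```

View pics/scene9.png

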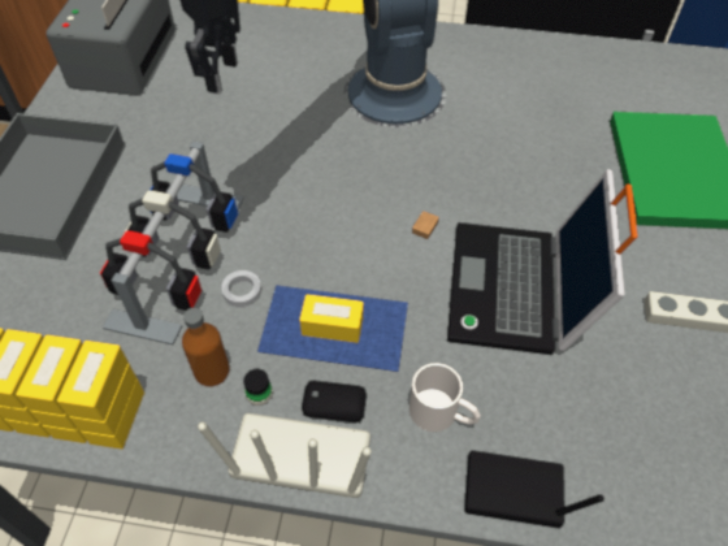

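View pics/side9.png

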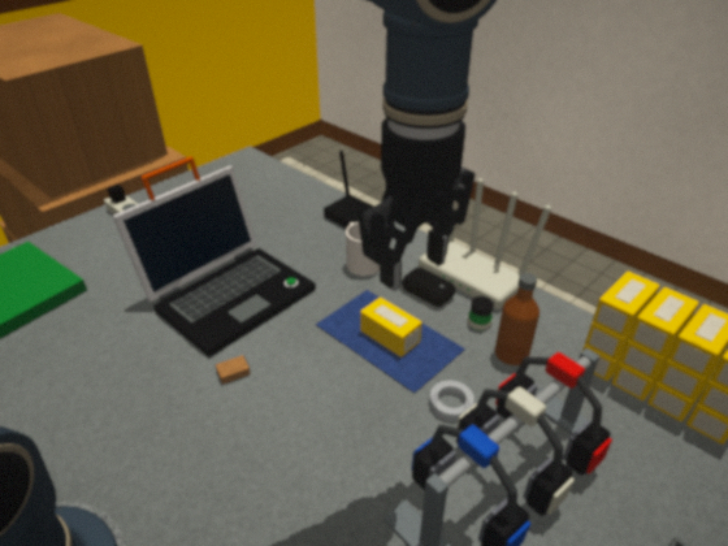

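Both pictures show the box at (332,318) in the scene view, inside the mat. The lid stands at 105.7° and all three headsets hang upright on the bar at (135,240), (157,200) and (178,163). The bystanders are where they started and the gripper is clear, so I'm handing in.

```bash
python3 -c "
from rig import robot
print(robot.close_job())"
```

```text
the job is handed in; nothing more can be done
None
```

The job is handed in, verdict not shown: the one tissue box is on the mat, the lid stands at about 105.7°, the power button was then pressed to its stop, all three headsets hang upright on the bar, and everything else looks unmoved.

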